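# Locate a scrap hard drive in its dismantling fixture and lay on the hold-down bar

## Robot

A 6-joint arm with a two-finger parallel gripper is mounted at the origin on the work surface. World frame = base frame: x ahead of the robot, y to its left, z up, the work surface at z = 0. Lengths are in mm, angles in rad, forces in N, time in s.
With the tool pointing down it reaches from about 250 to 725 mm from the base axis. Payload 9.7 kg.
Tool frame: the origin (TCP) lies at the very end of the fingers, on their centre line; the grasp point (between the pads) lies 19 mm behind it; z points along the fingers, y is the line along which they close (so a half turn about z gives the same grasp; the last joint's range is limited). The gripper opens to 85 mm and grips with 20 to 120 N. Pads are 22 mm wide; open, the fingers measure 114 mm over their backs; the gripper's body (76 mm by 85 mm) begins 54 mm behind the grasp point. The pads swing forward as they close: fully open they stand 13 mm farther back than shut.
Start: joints at [-1.11, 0.087, 0.176, 1.66, 0, 1.571], TCP at [244.563, -492.632, 231.284] pointing down, gripper open.
Joint ranges: [-3.13, 3.13], [-0.85, 1.81], [-1.15, 1.24], [-2.2, 2.28], [-1.44, 1.52], [-3.14, 3.14]. Speed limits (rad/s): [2.22, 2.22, 2.57, 3.14, 3.14, 3.14].

## Interface

Orientations are given as a rotation vector (axis times angle).
In Python, from plant import readout, eyes, order gives the robot as it stands. The module is installed in compiled form; this text tells all that it offers.
- The arm moves only by the tool carry_out, never from a script. Its argument "moves" is one flat list of numbers, 5 for each row, row after row: the closure, from -1 (fully open) to 1 (shut), so that 0 is half open, then the shift along the tool's x, y, z in mm, then the turn about the tool's z in rad. A call has 1 to 10 rows; each row is the pose to reach, as a shift and turn from the pose commanded when the call began, along the tool's axes at that moment; what a row does not reach only later rows make up. A row lasts 1/10 s, in which the tool goes at most 50 mm and 8.59 degrees, less where a joint would pass 70% of its speed; a pose out of reach is approached as far as the arm can. A call with a gripper value outside its range is refused whole. The fingers move at their own pace and stop on an object; "grip_force" is the grip in N (left out, the last holds). Time passes only in rows, so rows that repeat a pose let the fingers close. It gives the time, the measured TCP pose, the force, the opening and the grip force at its end, in the units of the state.
- readout.get_state(): the state, without advancing time (a new reading comes with each control period).
- eyes.camera(name): name is "scene" or "top" or "wrist"; returns the picture (480x640x3 uint8, red, green, blue); there is no depth.
- eyes.camera_info(name): a dict with "fx", "fy", "cx", "cy" (pixels), "k1" (the pictures are not rectified: a ray, as slopes to the right and down, at radius r is drawn at 1 + k1 r^2 times it, then the intrinsics apply), "extrinsics" (4x4, takes a point from camera to world coordinates). Camera axes: x right, y down, z forward; pixel columns grow to the right and rows downward; lengths in mm; the calibration is good to about 2 mm. A picture is of the moment at which its call begins: read the wrist's pose just before it. camera_info takes no time and is no camera call; for the wrist camera it gives the pose at the moment of the call.
- order.hand_in(): hands the job in; it is judged then, once.
The state is a dict: "t": time; "q": joint angles; "qd": joint speeds; "effort": joint torques, N m; "tool_pos": TCP position; "ee_rot": TCP orientation; "ft_force": force on the tool from outside, world axes, zero at the start; "torque": the same for the moment, N m; "opening": finger opening in mm; "finger_force": force on a finger pad.
Only numpy, scipy, OpenCV 4.12 (cv2) and the standard library are available. Lean on these libraries where they do the work, as an engineer would, in place of code of your own. Each camera call takes 0.05 s, during which the arm holds its last target. There are 200 camera calls.

## Task

Get the hard drive ready for unscrewing: slide it flat along the blue fixture plate, without lifting it, until it is fully home against both brass dowels and the yellow end stop. Then put the orange hold-down bar's hole over the tall rod, with the bar running from the rod straight across the drive, and lower it gently, without letting it drop, until it lies flat on the drive and the rod's collar, the drive still fully home. Let go, and leave the screwdriver, jar and fan where they are.

Things in the scene. Friction and masses are not known exactly. Their poses are not given: they have to be found in the camera images.
- fixture: Blue plate fixed to the bench, 280 (x) x 290 (y) x 12 mm thick. Origin: centre of its underside, on the bench. Its +x points away from the robot (yaw up to 0.3 rad either way) to the side with dowels and rod, +y to the end-stop side. Flat screw heads in its corners.
- dowel_a (a point): Foot, on the plate's top, of the first brass dowel: 12 mm diameter, 20 mm tall, at x = 57, y = -35 mm in the plate's frame. The dowels touch the drive's long side at x = 51 mm.
- dowel_b (a point): Foot of the second, equal brass dowel, at x = 57, y = 75 mm in the plate's frame.
- stop (a point): Point, at plate-top height, on the rounded nose of the yellow end stop that the drive touches; at x = 0, y = 93.5 mm in the plate's frame. The nose is an upright cylinder of 20 mm diameter, the block behind it 50 (x) x 18 (y) mm, both 20 mm tall.
- rod_tip (a point): Centre of the top of the vertical steel rod, 132 mm above the bench, at x = 105, y = 20 mm in the plate's frame. Rod 14 mm diameter, its top 15 mm tapering to 4 mm. Round its foot a collar of 26 mm diameter, top 26 mm above the plate, level with the drive's top.
- seat (a point): Point on the plate's top, at x = 0, y = 20 mm in the plate's frame, where the drive's origin comes when it is home.
- drive: Aluminium hard drive, a block 102 (x) x 147 (y) x 26 mm tall, 0.4 to 0.75 kg, loose and askew on the plate, 3 to 5 cm short of the dowels, 4 to 6 cm short of the stop. Too wide to grasp: push low on its sides with closed fingers; under 10 N moves it. Origin: centre of its underside. Home: +x long side on both dowels, +y short side on the stop, axes parallel to the plate's.
- bar: Orange bar, 200 (x) x 45 (y) x 20 mm, 0.45 kg, flat on the bench left or right of the plate, +x end pointing away from the robot (yaw up to 0.4 rad). Origin: centre of its underside. Black grip block mid-top, 45 (x) x 22 (y) mm, 20 to 54 mm above the underside, to pinch across y, at the centre of mass. In place its origin is at x = 25, y = 20, z = 38 mm in the plate's frame, x axes parallel.
- bar_hole (a point): Centre of the lower mouth of the bar's vertical through hole, 18 mm diameter, 80 mm from the bar's middle towards its +x end.
- screwdriver: Bystander: screwdriver with red handle, about 190 mm long, lying on the bench on the other side of the plate from the bar.
- jar: Bystander: glass jar with steel lid, 70 mm diameter, 90 mm tall, at the far right of the plate.
- fan: Bystander: black case fan with grey blades, 120 x 120 x 25 mm, lying flat at the far left of the plate.
Mind the look-alikes: they are no part of the job. What is meant by the bar is not green, and is the larger of those in its own colour.

How it is judged (in metres and radians):
On the way, in this order (a step that is already met when the one before it is completed fails the run):
1. the drive is fully home against both dowels and the end stop, with the bar not yet over the rod (x of drive in the frame of fixture above -0.0025 m and y of drive in the frame of fixture above 0.0175 m and angle between the x axis of drive and the x axis of fixture, either way round below 0.03 rad and z of drive in the frame of fixture below 0.016 m and horizontal distance between bar_hole and rod_tip above 0.03 m), for 0.2 s.
2. the bar, level, is threaded on the rod above the drive (horizontal distance between bar_hole and rod_tip below 0.005 m and z of bar_hole in the frame of rod_tip between -0.088 and -0.01 m and angle between bar's own z axis and vertical below 0.15 rad), for 0.05 s.
At the end, for the whole second after the job is handed in: Drive flat on the plate, within 2.5 mm of dowels and end stop and 0.03 rad of parallel; bar hole over the rod (5 mm), bar flat (0.03 rad) with underside 34 to 41 mm above the bench, within 0.15 rad of the plate's x, its middle within 7 mm (x) and 12 mm (y) of its place; both at rest (x of drive in the frame of fixture above -0.0025 m and y of drive in the frame of fixture above 0.0175 m and angle between the x axis of drive and the x axis of fixture, either way round below 0.03 rad and z of drive in the frame of fixture below 0.016 m and horizontal distance between bar_hole and rod_tip below 0.005 m and x of bar in the frame of fixture between 0.018 and 0.032 m and y of bar in the frame of fixture between 0.008 and 0.032 m and z of bar in the frame of fixture between 0.034 and 0.041 m and angle between bar's own z axis and vertical below 0.03 rad and angle between the x axis of bar and the x axis of fixture, either way round below 0.15 rad and linear speed of each of bar, drive below 0.01 m/s); the robot touches nothing.
It fails at once if the drive is lifted or tipped off the plate (more than 10 mm or 0.15 rad) (z of drive in the frame of fixture above 0.022 m or angle between drive's own z axis and vertical above 0.15 rad).
It fails at once if the bar is dropped down the rod (faster than 0.4 m/s while on it) (horizontal distance between bar_hole and rod_tip below 0.005 m and z of bar_hole in the frame of rod_tip below 0 m and linear speed of bar above 0.4 m/s).
It fails at once if the screwdriver, jar or fan is moved more than 20 mm (distance of any of screwdriver, jar, fan from where it was at the start of the episode above 0.02 m).
It also fails if it takes over 72 s, if anything falls off the work surface, if the arm or the gripper's body presses on something with over 40 N, if the wrist force passes 120 N, or if a joint passes its speed limit or range.

## Working session

There is one attempt and no reset: what is moved stays moved. The work goes in short steps, Python scripts to look and compute and a tool call to move; the robot and the scene stay as the last step left them, time stands still between calls to the robot, and variables do not carry over. Pictures are saved under pics/ and viewed, at most 10 in all, crops included, and the job is handed in when it is done.

Besides the shell and the picture viewer there is one more tool, called after "Request:" as name(argument=value, ...) on one line, values as JSON. carry_out: Moves the arm, as the interface text tells. Its arguments: {"type":"object","properties":{"moves":{"type":"array","items":{"type":"number"}},"grip_force":{"type":"number"}},"required":["moves"]}

```bash
mkdir -p pics
python3 - <<'E'
from plant import readout, eyes
import cv2, numpy as np
s=readout.get_state(); print({k:np.round(v,3).tolist() for k,v in s.items()})
for n in("scene","top"):
    im=eyes.camera(n); cv2.imwrite(f"pics/{n}0.png",im[:,:,::-1]); i=eyes.camera_info(n); print(n,i)
E
```

```text
{'t': 0.0, 'q': [-1.11, 0.087, 0.175, 1.66, -0.0, 1.571], 'qd': [0.001, 0.0, 0.001, -0.001, 0.0, 0.002], 'effort': [-0.0, -52.039, 46.48, 0.016, -0.0, -0.0], 'tool_pos': [244.451, -492.426, 230.575], 'ee_rot': [-3.057, -0.717, 0.0], 'ft_force': [-0.609, -0.102, 0.428], 'torque': [-0.002, -0.022, 0.049], 'finger_force': 0.0, 'opening': 85.638}
scene {'fx': 513.7758879408568, 'fy': 513.7758879408568, 'cx': 312.1291491383715, 'cy': 238.42473154851803, 'k1': 0.011970838488368959, 'extrinsics': array([[ 8.35451771e-01,  4.63859790e-01, -2.94710763e-01,
         8.60790320e+02],
       [ 5.49529805e-01, -6.99158112e-01,  4.57378320e-01,
        -4.97633612e+02],
       [ 6.10999096e-03, -5.44069876e-01, -8.39017663e-01,
         1.05478603e+03],
       [ 0.00000000e+00,  0.00000000e+00,  0.00000000e+00,
         1.00000000e+00]])}
top {'fx': 453.16442067079305, 'fy': 453.16442067079305, 'cx': 323.10368137911115, 'cy': 241.95974292002978, 'k1': 0.028790525204480954, 'extrinsics': array([[-2.55495071e-02, -9.96773325e-01,  7.60931040e-02,
         4.28323374e+02],
       [-9.99489809e-01,  2.40113315e-02, -2.10612675e-02,
         5.78398334e+01],
       [ 1.91662129e-02, -7.65923870e-02, -9.96878259e-01,
         1.16988437e+03],
       [ 0.00000000e+00,  0.00000000e+00,  0.00000000e+00,
         1.00000000e+00]])}
```

View pics/top0.png

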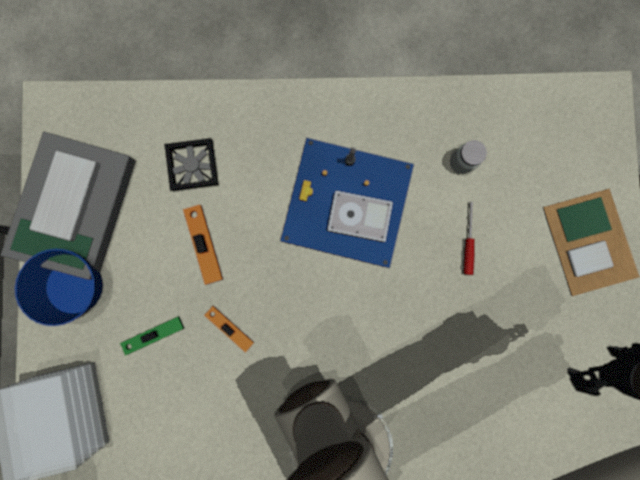

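View pics/scene0.png

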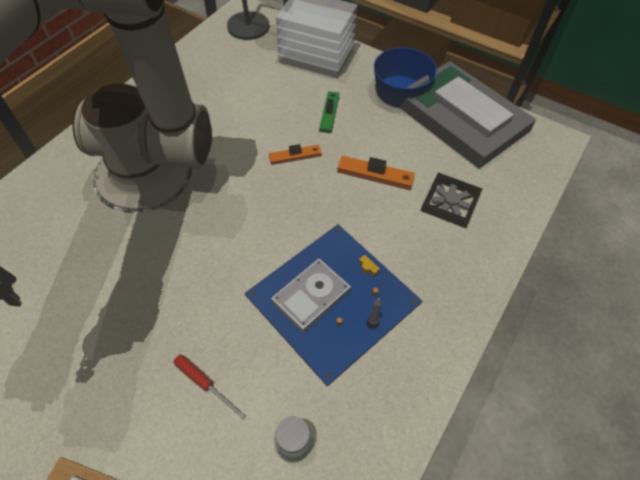

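```bash
cat > h.py <<'E'
import cv2, numpy as np
from plant import readout, eyes
from scipy.spatial.transform import Rotation as R
def world(info,uv,z):
    uv=np.atleast_2d(uv).astype(float); K=(info["fx"],info["fy"],info["cx"],info["cy"]); E=info["extrinsics"]
    d=np.c_[(uv[:,0]-K[2])/K[0],(uv[:,1]-K[3])/K[1]]; s=d.copy()
    for _ in range(10): s=d/(1+info["k1"]*(s**2).sum(1,keepdims=True))
    r=np.c_[s,np.ones(len(s))]@E[:3,:3].T; o=E[:3,3]
    return (o+r*((z-o[2])/r[:,2])[:,None])[:,:2]
def pix(info,P):
    P=np.atleast_2d(P); E=info["extrinsics"]; c=(P-E[:3,3])@E[:3,:3]; s=c[:,:2]/c[:,2:]
    s=s*(1+info["k1"]*(s**2).sum(1,keepdims=True)); return s*[info["fx"],info["fy"]]+[info["cx"],info["cy"]]
def blobs(im,lo,hi,amin):
    m=cv2.inRange(cv2.cvtColor(im,cv2.COLOR_RGB2HSV),np.array(lo),np.array(hi))
    c,_=cv2.findContours(m,cv2.RETR_EXTERNAL,cv2.CHAIN_APPROX_NONE)
    return sorted([x[:,0] for x in c if cv2.contourArea(x)>amin],key=lambda x:-cv2.contourArea(x))
def rect(info,c,z):
    (x,y),(w,h),a=cv2.minAreaRect(world(info,c,z).astype(np.float32)); return np.round([x,y,w,h,a],1)
BLUE=((100,120,40),(125,255,255)); ORANGE=((5,150,80),(20,255,255)); YEL=((22,150,80),(32,255,255))
def place(xyt,p):
    c,s=np.cos(xyt[2]),np.sin(xyt[2]); p=np.atleast_2d(p); return np.c_[xyt[0]+c*p[:,0]-s*p[:,1],xyt[1]+s*p[:,0]+c*p[:,1]]
E
python3 - <<'E'
from h import *
for n,f in(("top","pics/top0.png"),("scene","pics/scene0.png")):
    im=cv2.imread(f)[:,:,::-1].copy(); i=eyes.camera_info(n)
    for nm,c,a,z in(("plate",BLUE,2000,12),("bar",ORANGE,200,20),("yel",YEL,20,32),("brass",ORANGE,5,32)):
        for b in blobs(im,*c,a)[:6]: print(n,nm,rect(i,b,z), b.mean(0).round())
i=eyes.camera_info("top")
print("hole",world(i,[194,213],20),"rod foot/tip",world(i,[350,157],132))
print("drive corners",world(i,[[335,191],[392,200],[387,242],[328,232]],38))
E
```

```text
top plate [618.9 -31.2 284.5 274.7  74.7] [348. 198.]
top plate [423.3 703.4 188.8 193.2   0.9] [ 55. 286.]
top bar [518.5 338.3 195.8  43.9  15.6] [203. 244.]
top bar [305.9 274.2 134.   29.2  47.3] [229. 328.]
top yel [646.4  73.1  24.6  47.3  74.9] [305. 190.]
top brass [517.5 335.3 193.7  43.4  15.6] [203. 244.]
top brass [307.2 272.  132.6  28.9  47.3] [229. 328.]
scene plate [619.8 -35.2 284.8 274.6  74.7] [330. 301.]
scene bar [520.1 333.1 196.9  53.5  15.4] [376. 172.]
scene bar [308.8 268.3 136.   33.4  47. ] [294. 154.]
scene yel [648.2  69.3  23.3  49.1  72.1] [368. 265.]
scene brass [524.  323.5 194.6  52.9  15.4] [376. 172.]
scene brass [315.2 259.5 134.4  33.1  47. ] [294. 154.]
hole [[597.67271966 359.26243829]] rod foot/tip [[704.60701558 -31.85585027]]
drive corners [[ 6.43145867e+02  5.57719062e-01]
 [ 6.16904259e+02 -1.42988266e+02]
 [ 5.10755944e+02 -1.26492181e+02]
 [ 5.39492806e+02  2.09956775e+01]]
```

```bash
cat >> h.py <<'E'
def psi(st): 
    x=R.from_rotvec(st["ee_rot"]).as_matrix()[:,0]; return np.arctan2(x[1],x[0])
def go(target,yaw):
    st=readout.get_state(); M=R.from_rotvec(st["ee_rot"]).as_matrix(); p=psi(st)
    print("at",st["tool_pos"].round(1) if hasattr(st["tool_pos"],"round") else st["tool_pos"],"psi",round(p,4),"F",np.round(st["ft_force"],1))
    print("shift",(M.T@(np.array(target)-st["tool_pos"])).round(1),"turn",round((p-yaw+np.pi)%(2*np.pi)-np.pi,3))
E
python3 - <<'E'
from h import *
i=eyes.camera_info("wrist"); M=R.from_rotvec(readout.get_state()["ee_rot"]).as_matrix()
print("cam in tool",(M.T@(i["extrinsics"][:3,3]-readout.get_state()["tool_pos"])).round(1),(M.T@i["extrinsics"][:3,:3]).round(3),i["fx"])
go([540,-40,330],-0.267)
E
```

```text
cam in tool [ 7.990e+01  1.000e-01 -1.421e+02] [[ 0.001 -0.951 -0.309]
 [ 1.     0.     0.001]
 [-0.001 -0.309  0.951]] 361.41109608857676
at [ 244.5 -492.4  230.6] psi 0.4608 F [-0.1 -0.4 -0.3]
shift [ 465.9 -274.   -99. ] turn 0.728
```

Run:
```python
from h import *
go([600,-32,260],-0.267)
```

```text
at [ 244.5 -492.4  230.6] psi 0.4608 F [-0.1 -0.4 -0.3]
shift [ 523.2 -254.4  -29. ] turn 0.728
```

Request:
carry_out(moves=[1,50,-24,-3,0.08,1,100,-48,-6,0.16,1,150,-72,-9,0.24,1,200,-96,-12,0.32,1,250,-120,-15,0.4,1,300,-144,-18,0.48,1,350,-168,-21,0.56,1,400,-192,-24,0.64,1,450,-216,-27,0.72,1,500,-240,-30,0.728])

```text
t: 1.1
tool_pos: [547.4, -118.8, 258.2]
ee_rot: [-3.104, 0.341, -0.002]
ft_force: [-0.4, -0.6, -0.1]
opening: -0.4
finger_force: 0.0
```

Run:
```python
from h import *
go([600,-32,260],-0.267)
```

```text
at [ 547.4 -118.8  258.2] psi -0.219 F [-0.4 -0.6 -0.1]
shift [ 32.5 -96.1   0. ] turn 0.048
```

Request:
carry_out(moves=[1,16,-48,0,0.048,1,32,-96,0,0.048,1,32,-96,0,0.048,1,32,-96,0,0.048])

```text
t: 1.5
tool_pos: [585.1, -102.1, 259.5]
ee_rot: [-3.073, 0.305, -0.003]
ft_force: [-0.2, -0.9, 0.1]
opening: -0.3
finger_force: 0.0
```

Run:
```python
from h import *
go([600,-32,260],-0.267)
i=eyes.camera_info("wrist"); im=eyes.camera("wrist"); cv2.imwrite("pics/w1.png",im[:,:,::-1]); np.save("w1.npy",i["extrinsics"]);print(i)
```

```text
at [ 585.1 -102.1  259.5] psi -0.198 F [-0.2 -0.9  0.1]
shift [  0.8 -71.6   3.3] turn 0.069
{'fx': 361.41109608857676, 'fy': 361.41109608857676, 'cx': 320.55348016362035, 'cy': 237.4472783012962, 'k1': -0.051357807084373784, 'extrinsics': array([[-1.96176308e-01, -9.34751984e-01, -2.96232317e-01,
         6.62419883e+02],
       [-9.79152387e-01,  1.70509002e-01,  1.10396032e-01,
        -1.24975440e+02],
       [-5.26826330e-02,  3.11713666e-01, -9.48714462e-01,
         4.01080927e+02],
       [ 0.00000000e+00,  0.00000000e+00,  0.00000000e+00,
         1.00000000e+00]])}
```

View pics/w1.png

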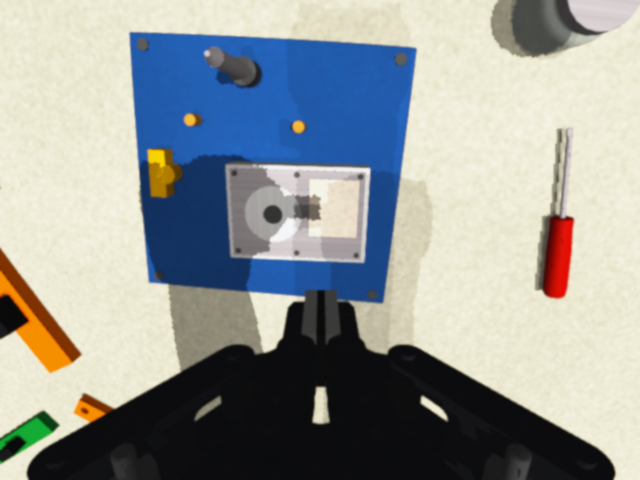

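Run:
```python
from h import *
go([600,-32,260],-0.267)
s=readout.get_state(); print(s["t"],np.round(s["q"],3),np.round(s["qd"],3))
```

```text
at [ 585.1 -102.   259.6] psi -0.1979 F [ 0.4  0.  -0.7]
shift [  0.9 -71.5   3.4] turn 0.069
1.55 [-0.198  0.212  0.372  1.733  0.054  3.141] [-0.011 -0.018 -0.011 -0.003 -0.004 -0.   ]
```

Request:
carry_out(moves=[1,0,0,0,0,1,0,0,0,0])

```text
t: 1.75
tool_pos: [584.5, -102.6, 260.3]
ee_rot: [-3.073, 0.307, -0.005]
ft_force: [-0.1, -0.2, -0.1]
opening: 0.3
finger_force: 0.0
```

Run:
```python
from h import *
go([600,-32,260],-0.267)
s=readout.get_state(); print(s["t"],np.round(s["q"],3),np.round(s["qd"],3))
```

```text
at [ 584.5 -102.6  260.3] psi -0.199 F [-0.1 -0.2 -0.1]
shift [  1.3 -72.2   4.1] turn 0.068
1.75 [-0.199  0.211  0.371  1.733  0.053  3.141] [-0.002 -0.002 -0.    -0.     0.002 -0.002]
```

Run:
```python
from h import *
from scipy.optimize import least_squares
i=eyes.camera_info("wrist"); i["extrinsics"]=np.load("w1.npy")
W=lambda p,z: world(i,p,z)
pc=np.array([[131,32],[415,48],[383,302],[149,282]]); loc=np.array([[140,145],[140,-145],[-140,-145],[-140,145]])
f=lambda l,w,t0:least_squares(lambda t:(place(t,l)-w).ravel(),t0)
r=f(loc,W(pc,12),[619,-32,-.26]); print("plate",r.x.round(3),r.fun.round(1)); P=r.x
d=f(np.array([[51,73.5],[51,-73.5],[-51,-73.5],[-51,73.5]]),W([[226,165],[370,166],[365,263],[231,257]],38),[577,-62,-.18]); print("drive",d.x.round(3),d.fun.round(1))
print("dowels",W([[191,119],[298,127]],32), place(P,[[57,75],[57,-35]]))
print("rod",W([[212,55]],132),place(P,[105,20]))
c,s=np.cos(P[2]),np.sin(P[2]); e=d.x[:2]-P[:2]; print("drive in plate",c*e[0]+s*e[1],-s*e[0]+c*e[1],d.x[2]-P[2])
print("push1 start",place(d.x,[0,-73.5]),place(d.x,[0,-105]),"seat",place(P,[0,20]))
```

```text
plate [ 6.1838e+02 -3.4903e+01 -2.6500e-01] [ 2.2  2.5  1.2 -3.4 -2.4 -0.8 -1.   1.7]
drive [ 5.77955e+02 -6.37120e+01 -2.13000e-01] [ 1.4  0.9 -1.  -0.7  0.6 -0.5 -0.9  0.4]
dowels [[692.85269502  21.22929838]
 [663.54766186 -82.63590201]] [[693.02778675  22.55806721]
 [664.22888114 -83.60512338]]
rod [[722.62196766 -45.61879162]] [[724.95408984 -43.09032326]]
drive in plate -31.473013319764874 -38.38849992443006 0.05188780424570558
push1 start [[ 562.41674841 -135.55133563]] [[ 555.7576362  -166.33942138]] seat [[623.61649882 -15.60045881]]
```

Request:
carry_out(moves=[1,0,0,0,-0.15,1,0,0,0,-0.3,1,0,0,0,-0.45,1,0,0,0,-0.6,1,0,0,0,-0.75,1,0,0,0,-0.9,1,0,0,0,-1.05,1,0,0,0,-1.2,1,0,0,0,-1.35,1,0,0,0,-1.5])

```text
t: 2.75
tool_pos: [584.5, -102.6, 260.4]
ee_rot: [-2.465, -1.887, -0.06]
ft_force: [0.3, -0.7, 0.3]
opening: -0.1
finger_force: 0.0
```

Request:
carry_out(moves=[1,0,0,0,-0.15,1,0,0,0,-0.3,1,0,0,0,-0.45,1,0,0,0,-0.6,1,0,0,0,-0.75,1,0,0,0,-0.9,1,0,0,0,-1.05,1,0,0,0,-1.2,1,0,0,0,-1.35,1,0,0,0,-1.5])

```text
t: 3.75
tool_pos: [584.5, -102.6, 260.4]
ee_rot: [-0.523, -3.096, -0.084]
ft_force: [-0.5, -0.1, -0.0]
opening: -0.0
finger_force: 0.0
```

Run:
```python
from h import *
s=readout.get_state(); print(R.from_rotvec(s["ee_rot"]).as_matrix().round(4)); print(np.round(s["q"],4))
go([553,-185,60],2.876)
```

```text
[[-0.9446  0.3281  0.0085]
 [ 0.3281  0.9432  0.0527]
 [ 0.0093  0.0526 -0.9986]]
[-0.1994  0.2105  0.3707  1.7332  0.0534  0.135 ]
at [ 584.5 -102.6  260.4] psi 2.8073 F [-0.5 -0.1 -0. ]
shift [  0.9 -98.6 195.5] turn -0.069
```

Request:
carry_out(moves=[1,0,-25,49,-0.069,1,0,-50,98,-0.069,1,1,-74,140,-0.069,1,1,-88,185,-0.069,1,1,-88,185,-0.069,1,1,-88,185,-0.069])

```text
t: 4.35
tool_pos: [555.4, -175.0, 70.9]
ee_rot: [-0.426, -3.111, -0.085]
ft_force: [0.8, -0.5, 0.2]
opening: -0.2
finger_force: 0.0
```

Run:
```python
from h import *
s=readout.get_state(); print(R.from_rotvec(s["ee_rot"]).as_matrix().round(4)); print(np.round(s["q"],4))
go([552,-176,19],2.876)
```

```text
[[-0.9632  0.2687  0.0067]
 [ 0.2687  0.9617  0.0535]
 [ 0.0079  0.0533 -0.9985]]
[-0.3311  0.1725 -0.0398  1.3694  0.0528 -0.0592]
at [ 555.4 -175.    70.9] psi 2.8695 F [ 0.8 -0.5  0.2]
shift [ 2.6 -4.6 51.8] turn -0.006
```

Request:
carry_out(moves=[1,2,-4,25,-0.006,1,2,-4,51,-0.006,1,2,-4,51,-0.006,1,2,-4,51,-0.006])

```text
t: 4.75
tool_pos: [555.0, -175.5, 22.4]
ee_rot: [0.413, 3.109, 0.083]
ft_force: [0.2, 0.2, 0.6]
opening: 0.1
finger_force: 0.0
```

Run:
```python
from h import *
go([552,-176,19],2.876)
```

```text
at [ 555.  -175.5   22.4] psi 2.8773 F [0.2 0.2 0.6]
shift [ 2.7 -1.5  3.4] turn 0.001
```

Request:
carry_out(moves=[1,2,5,4,0,1,2,10,4,0,1,2,15,4,0,1,2,19,4,0,1,2,23,4.5,0,1,2,27,4.5,0,1,2,31,5,0,1,2,35,5,0,1,2,39,5,0,1,2,43,5.5,0])

```text
t: 5.75
tool_pos: [562.9, -133.5, 16.4]
ee_rot: [0.416, 3.112, 0.083]
ft_force: [-2.0, -5.1, 2.3]
opening: 0.1
finger_force: 2.9
```

Run:
```python
from h import *
go([552,-176,19],2.876)
im=eyes.camera("top"); cv2.imwrite("pics/t2.png",cv2.resize(im[110:290,260:430,::-1],None,fx=3.3,fy=3.3))
```

```text
at [ 562.9 -133.5   16.4] psi 2.8763 F [-2.  -5.1  2.3]
shift [ -0.6 -43.7  -4.9] turn 0.0
```

View pics/t2.png

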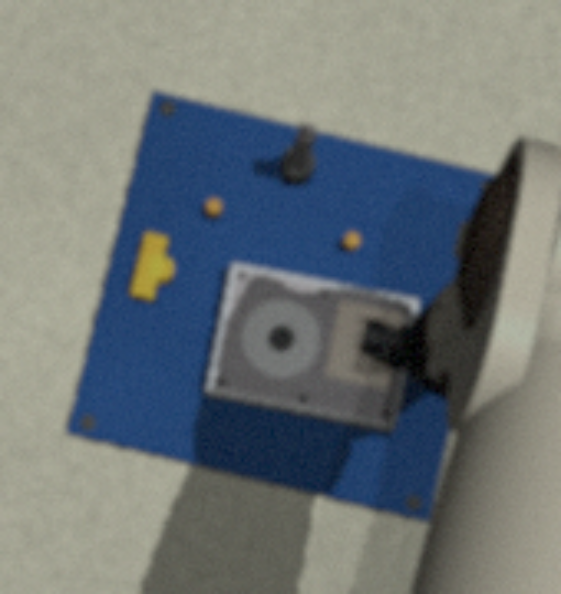

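Run:
```python
from h import *
i=eyes.camera_info("top"); f=lambda p:((pix(i,p)-[260,110])*3.3).round()
print(f([[562.9,-133.5,16],[562,-136,60],[561,-140,100]]))
c=np.array([[232,263],[418,298],[393,431],[206,394]])/3.3+[260,110]
print(world(i,c,38).round(1)); print(rect(i,c,38))
```

```text
[[421. 371.]
 [434. 365.]
 [449. 359.]]
[[ 646.7   12.3]
 [ 616.4 -129.5]
 [ 514.7 -106.7]
 [ 546.4   34.8]]
[581.4 -47.3 145.  104.2  77.4]
```

Request:
carry_out(moves=[1,0,4,0,0,1,0,8,0,0,1,0,12,0,0,1,0,16,0,0,1,0,20,0.5,0,1,0,24,1,0,1,0,28,1,0,1,0,32,1.5,0,1,0,35,1.5,0,1,0,37,1.5,0])

```text
t: 6.8
tool_pos: [572.6, -97.3, 16.8]
ee_rot: [0.415, 3.112, 0.084]
ft_force: [-0.6, -3.9, -0.0]
opening: -0.1
finger_force: 1.9
```

Run:
```python
from h import *
P=[618.4,-34,-.265]
print("pre2",place(P,[-120,18]),place(P,[-100,-90]))
go([*place(P,[-115,-90])[0],70],2.876)
go([*place(P,[-115,18])[0],70],2.876)
```

```text
pre2 [[507.30326672  14.80077719]] [[498.31891578 -94.66739826]]
at [572.6 -97.3  16.8] psi 2.8769 F [-0.6 -3.9 -0. ]
shift [ 87.8 -14.1 -53.5] turn 0.001
at [572.6 -97.3  16.8] psi 2.8769 F [-0.6 -3.9 -0. ]
shift [ 87.7  93.8 -47.7] turn 0.001
```

Request:
carry_out(moves=[1,0,-14,0,0,1,0,-14,-40,0,1,30,10,-48,0,1,60,40,-48,0,1,87,70,-48,0,1,87,94,-48,0,1,87,94,-45,0,1,87,94,-15,0,1,87,94,4,0,1,87,94,4,0])

```text
t: 7.8
tool_pos: [511.4, 15.2, 15.5]
ee_rot: [-0.415, -3.109, -0.084]
ft_force: [-0.5, -0.0, -0.5]
opening: 0.2
finger_force: 0.0
```

Run:
```python
from h import *
P=[618.4,-34,-.265]
go([*place(P,[-115,18])[0],18],2.876)
go([*place(P,[-62,20])[0],18],2.876)
```

```text
at [511.4  15.2  15.5] psi 2.8764 F [-0.5 -0.  -0.5]
shift [-1.1 -1.3 -2.6] turn 0.0
at [511.4  15.2  15.5] psi 2.8764 F [-0.5 -0.  -0.5]
shift [-54.1   0.7  -3. ] turn 0.0
```

Request:
carry_out(moves=[1,-6,1,-2,0,1,-12,1,-2,0,1,-18,1,-2,0,1,-24,1,-2,0,1,-29,1,-2,0,1,-34,1,-2,0,1,-38,1,-2,0,1,-42,1,-2,0,1,-46,1,-2,0,1,-49,1,-2,0])

```text
t: 8.8
tool_pos: [560.6, 4.2, 20.7]
ee_rot: [-0.415, -3.113, -0.085]
ft_force: [-6.9, 2.9, 6.2]
opening: -0.1
finger_force: 3.8
```

Request:
carry_out(moves=[1,-2,0,0,0,1,-4,0,0,0,1,-5,0,0,0,1,-6,0,0,0,1,-7,0,0,0])

```text
t: 9.3
tool_pos: [563.0, 3.2, 20.6]
ee_rot: [-0.413, -3.104, -0.086]
ft_force: [-33.9, 6.8, 24.7]
opening: 0.0
finger_force: 17.3
```

Run:
```python
from h import *
P=[618.4,-34,-.265]
go([*place(P,[-62,20])[0],18],2.876)
```

```text
at [563.    3.2  20.6] psi 2.8775 F [-33.9   6.8  24.7]
shift [-1.2 -1.6  2.5] turn 0.001
```

Run:
```python
from h import *
P=[618.4,-34,-.265]
go([*place(P,[0,-92])[0],18],2.876)
```

```text
at [563.    3.2  20.6] psi 2.8775 F [-33.9   6.8  24.7]
shift [ -63.1 -113.4   -4.5] turn 0.001
```

Request:
carry_out(moves=[1,15,0,0,0,1,20,0,-40,0,1,20,-30,-45,0,1,15,-70,-47,0,1,-20,-105,-47,0,1,-60,-114,-47,0,1,-63,-114,-47,0,1,-63,-114,-44,0,1,-63,-114,-44,0])

```text
t: 10.2
tool_pos: [597.7, -126.2, 57.1]
ee_rot: [-0.415, -3.113, -0.084]
ft_force: [-1.0, 0.7, 0.4]
opening: -0.0
finger_force: 0.0
```

Run:
```python
from h import *
P=[618.4,-34,-.265]
go([*place(P,[2,-92])[0],18],2.876)
```

```text
at [ 597.7 -126.2   57.1] psi 2.877 F [-1.   0.7  0.4]
shift [ 1.8  0.3 39.2] turn 0.001
```

Request:
carry_out(moves=[1,2,0,20,0,1,2,0,39,0,1,2,0,39,0,1,2,5,39,0,1,2,10,39,0,1,2,15,39,0,1,2,18,40,0,1,2,21,40,0,1,2,24,40,0,1,2,26,40,0])

```text
t: 11.2
tool_pos: [603.8, -99.4, 19.8]
ee_rot: [0.415, 3.111, 0.081]
ft_force: [-1.3, -5.1, 1.5]
opening: 0.2
finger_force: 2.7
```

Request:
carry_out(moves=[1,0,1,0,0,1,0,2,0,0,1,0,3,0,0,1,0,4,0,0])

```text
t: 11.6
tool_pos: [604.0, -98.2, 19.9]
ee_rot: [0.419, 3.111, 0.074]
ft_force: [-5.9, -22.1, 4.2]
opening: -0.3
finger_force: 11.4
```

Run:
```python
from h import *
P=[618.4,-34,-.265]
go([*place(P,[-85,20])[0],18],2.876)
```

```text
at [604.  -98.2  19.9] psi 2.8742 F [ -5.9 -22.1   4.2]
shift [88.2 85.4  6.3] turn -0.002
```

Request:
carry_out(moves=[1,0,-15,0,0,1,0,-18,-40,0,1,30,-10,-46,0,1,75,10,-46,0,1,87,50,-46,0,1,87,80,-46,0,1,87,86,-40,0,1,87,86,-20,0,1,87,86,5,0,1,87,86,5,0])

```text
t: 12.6
tool_pos: [540.8, 10.8, 16.0]
ee_rot: [-0.414, -3.109, -0.083]
ft_force: [-1.1, 0.4, 0.4]
opening: 0.4
finger_force: 0.0
```

Run:
```python
from h import *
P=[618.4,-34,-.265]
go([*place(P,[-63,20])[0],18],2.876)
```

```text
at [540.8  10.8  16. ] psi 2.877 F [-1.1  0.4  0.4]
shift [-23.6  -2.8  -2.5] turn 0.001
```

Request:
carry_out(moves=[1,-6,-2,-3,0,1,-12,-2,-3,0,1,-16,-2,-3,0,1,-19,-2,-3,0,1,-21,-2,-3,0,1,-23,-2,-3,0,1,-25,-2,-3,0,1,-27,-2,-3,0])

```text
t: 13.4
tool_pos: [563.6, 2.9, 22.3]
ee_rot: [-0.413, -3.104, -0.086]
ft_force: [-35.0, 7.3, 25.7]
opening: -0.3
finger_force: 18.5
```

Request:
carry_out(moves=[-1,12,0,0,0,-1,15,0,-45,0,-1,0,0,-95,0,-1,-10,0,-145,0,-1,-20,0,-195,0,-1,-20,0,-235,0,-1,-20,0,-235,0,-1,-20,0,-235,0])

```text
t: 14.2
tool_pos: [586.6, -16.0, 257.7]
ee_rot: [0.415, 3.11, 0.084]
ft_force: [0.8, 1.1, 0.0]
opening: 85.3
finger_force: 0.0
```

Run:
```python
from h import *
go([513.7,335,75],0.272+np.pi)
i=eyes.camera_info("wrist"); im=eyes.camera("wrist"); cv2.imwrite("pics/w3.png",im[:,:,::-1]); np.save("w3.npy",i["extrinsics"])
```

```text
at [586.6 -16.  257.7] psi 2.8766 F [0.8 1.1 0. ]
shift [161.6 309.4 200.2] turn -0.537
```

View pics/w3.png

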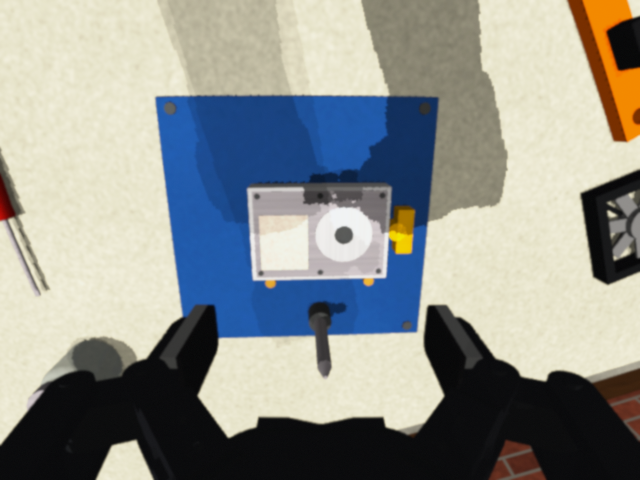

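Run:
```python
from h import *
from scipy.optimize import least_squares
i=eyes.camera_info("wrist"); i["extrinsics"]=np.load("w3.npy"); W=lambda p,z: world(i,p,z)
loc=np.array([[-140,-145],[-140,145],[140,145],[140,-145]])
f=lambda l,w,t0:least_squares(lambda t:(place(t,l)-w).ravel(),t0)
r=f(loc,W([[157,96],[438,97],[418,331],[183,338]],12),[619,-32,-.26]); print("plate",r.x.round(3),r.fun.round(1)); P=r.x
d=f(np.array([[-51,-73.5],[-51,73.5],[51,73.5],[51,-73.5]]),W([[248,186],[391,184],[386,278],[252,281]],38),[620,-20,-.26]); print("drive",d.x.round(3),d.fun.round(1))
c,s=np.cos(P[2]),np.sin(P[2]); e=d.x[:2]-P[:2]; print("drive in plate",c*e[0]+s*e[1],-s*e[0]+c*e[1],d.x[2]-P[2])
print("dowels",W([[270,285],[368,282]],32), place(P,[[57,-35],[57,75]]))
print("rod",W([[323,372]],132),place(P,[105,20]),"from drive",place(d.x,[105,0]), "hole",W([637,117],20))
```

```text
plate [ 6.17442e+02 -3.32950e+01 -2.68000e-01] [-2.4 -2.5 -0.8  2.3  2.1 -1.1  1.1  1.3]
drive [ 6.22833e+02 -1.41730e+01 -2.65000e-01] [ 0.2 -1.7  1.6  0.5 -0.8  0.5 -0.9  0.6]
drive in plate 0.13021656915333324 19.86679180914991 0.003214976983824225
dowels [[666.33589562 -83.18709694]
 [694.10349156  22.94227006]] [[663.1274492  -82.14998533]
 [692.28099642  23.91636506]]
rod [[718.46466437 -42.27573944]] [[723.98772116 -41.83835802]] from drive [[724.16692089 -41.67567012]] hole [[595.08265553 355.13214248]]
```

Request:
carry_out(moves=[-1,22,42,10,-0.1,-1,44,84,20,-0.2,-1,66,126,30,-0.3,-1,88,168,40,-0.4,-1,110,210,50,-0.5,-1,130,250,60,-0.537,-1,150,285,60,-0.537,-1,161,300,60,-0.537,-1,161,300,60,-0.537,-1,161,300,60,-0.537])

```text
t: 15.25
tool_pos: [509.0, 318.3, 212.2]
ee_rot: [-0.425, 3.098, 0.079]
ft_force: [0.7, -0.1, -0.5]
opening: 85.3
finger_force: 0.0
```

Run:
```python
from h import *
go([513.7,335,75],0.272+np.pi)
i=eyes.camera_info("wrist"); im=eyes.camera("wrist"); cv2.imwrite("pics/w4.png",im[:,:,::-1]); np.save("w4.npy",i["extrinsics"])
for b in blobs(im,*ORANGE,500)[:2]: print(rect(i,b,20))
```

```text
at [509.  318.3 212.2] psi -2.8692 F [ 0.7 -0.1 -0.5]
shift [ -6.3   8.2 138. ] turn 0.0
[517.7 338.  198.4  45.4  15.8]
[341.8 312.1  35.   32.2  47. ]
```

View pics/w4.png

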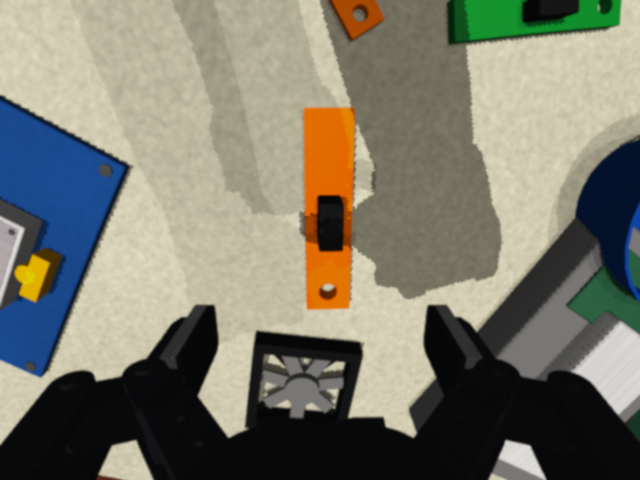

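Run:
```python
from h import *
i=eyes.camera_info("wrist"); i["extrinsics"]=np.load("w4.npy")
print("hole",world(i,[328,290],20),"block top",world(i,[330,222],54))
go([517.5,338,27],0.276-np.pi)
```

```text
hole [[592.44088674 359.18043988]] block top [[512.71918671 335.63070073]]
at [509.3 317.8 212.6] psi -2.8703 F [-0.8  0.  -0.3]
shift [ -9.5   8.3 186.4] turn -0.005
```

Request:
carry_out(moves=[-1,-8,8,45,-0.005,-1,-8,8,90,-0.005,-1,-8,8,130,-0.005,-1,-8,8,130,-0.005,-1,-8,8,130,-0.005], grip_force=60)

```text
t: 15.8
tool_pos: [516.4, 334.2, 85.0]
ee_rot: [-0.429, 3.096, 0.08]
ft_force: [-0.5, -1.5, 1.1]
opening: 85.2
finger_force: 0.0
```

Run:
```python
from h import *
go([516,337.3,26],0.276-np.pi)
```

```text
at [516.4 334.2  85. ] psi -2.8665 F [-0.5 -1.5  1.1]
shift [ 0.7  0.3 59. ] turn -0.001
```

Request:
carry_out(moves=[-1,0,0,25,0,-1,0,0,45,0,-1,0,0,58,0,-1,0,0,58,0,1,0,0,58,0,1,0,0,58,0,1,0,0,58,0,1,0,0,58,0,1,0,0,58,0,1,0,0,58,0], grip_force=60)

```text
t: 16.8
tool_pos: [517.1, 338.2, 27.6]
ee_rot: [-0.431, 3.094, 0.08]
ft_force: [-0.6, -2.5, 6.2]
opening: 21.2
finger_force: 59.7
```

Request:
carry_out(moves=[1,0,0,-10,0,1,0,0,-25,0,1,0,0,-50,0,1,0,0,-90,0,1,0,0,-130,0,1,0,0,-165,0,1,0,0,-165,0])

```text
t: 17.5
tool_pos: [516.8, 330.3, 198.1]
ee_rot: [-0.43, 3.087, 0.086]
ft_force: [0.0, 0.2, -3.8]
opening: 21.3
finger_force: 59.5
```

Run:
```python
from h import *
go([646.5,-21,200],2.876)
s=readout.get_state(); print(R.from_rotvec(s["ee_rot"]).as_matrix().round(3),s["opening"])
```

```text
at [516.8 330.3 198.1] psi -2.8654 F [ 0.   0.2 -3.8]
shift [ -29.1 -372.9  -20.1] turn 0.542
[[-0.962 -0.274  0.015]
 [-0.273  0.96   0.058]
 [-0.031  0.051 -0.998]] 21.342065005583287
```

Request:
carry_out(moves=[1,-3,-37,-2,0.05,1,-6,-75,-4,0.11,1,-9,-113,-6,0.17,1,-12,-151,-8,0.23,1,-15,-189,-10,0.29,1,-18,-227,-12,0.35,1,-21,-265,-14,0.41,1,-24,-303,-17,0.47,1,-27,-340,-19,0.53,1,-29,-364,-20,0.542])

```text
t: 18.5
tool_pos: [642.8, -15.7, 193.1]
ee_rot: [-0.421, -3.112, -0.083]
ft_force: [0.4, 0.2, -4.0]
opening: 21.2
finger_force: 60.9
```

Run:
```python
from h import *
go([646.5,-21,200],2.876)
s=readout.get_state(); print(R.from_rotvec(s["ee_rot"]).as_matrix().round(3),np.round(s["q"],3))
im=eyes.camera("scene"); cv2.imwrite("pics/s5.png",cv2.resize(im[180:400,230:450,::-1],None,fx=2.7,fy=2.7,interpolation=cv2.INTER_CUBIC))
```

```text
at [642.8 -15.7 193.1] psi 2.873 F [ 0.4  0.2 -4. ]
shift [-4.9 -3.7 -7.1] turn -0.003
[[-0.964  0.265  0.007]
 [ 0.265  0.963  0.053]
 [ 0.007  0.052 -0.999]] [-0.048  0.301  0.349  1.614  0.053  0.221]
```

View pics/s5.png

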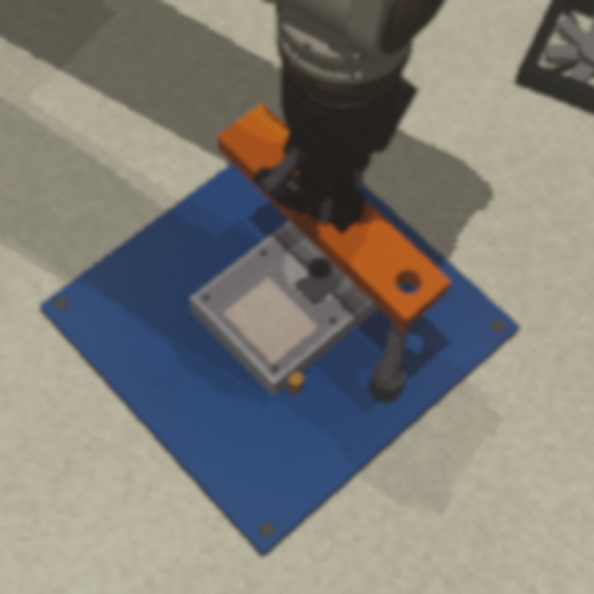

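Run:
```python
from h import *
i=eyes.camera_info("scene")
u=np.array([408,281])/2.7+[230,180]; print("hole top",world(i,u,186),"mid",world(i,u,182))
print("collar",world(i,np.array([386,387])/2.7+[230,180],34))
print("pred rod px",pix(i,[[723.7,-42,132],[723.7,-42,38]]))
im=cv2.imread("pics/scene0.png"); cv2.imwrite("pics/s0c.png",cv2.resize(im[270:345,335:425],None,fx=6,fy=6,interpolation=cv2.INTER_CUBIC))
```

```text
hole top [[722.24651646 -37.98160185]] mid [[721.60864339 -35.86530626]]
collar [[729.67755804 -50.10199674]]
pred rod px [[377.54702708 298.6658821 ]
 [372.60269304 318.21626448]]
```

View pics/s0c.png

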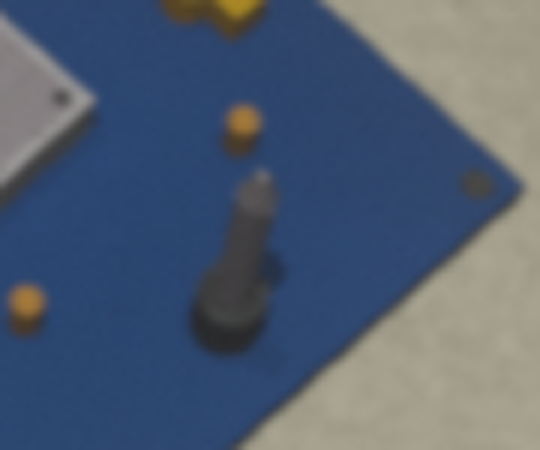

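Request:
carry_out(moves=[1,-5,-4,0,0,1,-5,-4,0,0,1,-5,-4.5,10,0,1,-5,-5,20,0,1,-5,-5.5,28,0,1,-5,-6,36,0,1,-5,-6,43,0,1,-5,-6,43,0])

```text
t: 19.35
tool_pos: [646.3, -18.5, 149.9]
ee_rot: [0.416, 3.112, 0.082]
ft_force: [1.3, -3.3, -3.8]
opening: 20.9
finger_force: 60.9
```

Run:
```python
from h import *
go([646.3,-20.8,100],2.876)
print(readout.get_state()["torque"])
im=eyes.camera("scene"); cv2.imwrite("pics/s6.png",cv2.resize(im[240:340,310:430,::-1],None,fx=5,fy=5,interpolation=cv2.INTER_CUBIC))
```

```text
at [646.3 -18.5 149.9] psi 2.8761 F [ 1.3 -3.3 -3.8]
shift [-0.9 -4.8 49.7] turn 0.0
[-0.84127708 -0.17058627 -0.22796002]
```

View pics/s6.png

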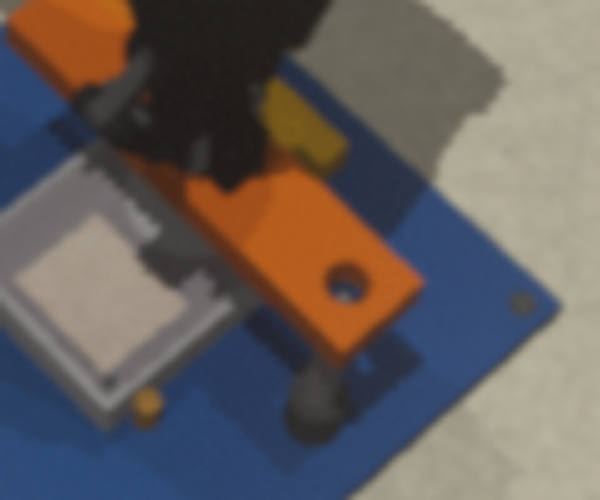

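Request:
carry_out(moves=[1,-0.5,-3,0,0,1,-0.5,-3,0,0,1,-0.5,-3.5,8,0,1,-0.5,-4,16,0,1,-0.5,-4.5,24,0,1,-0.5,-5,32,0,1,-0.5,-5,40,0,1,-0.5,-5.5,48,0,1,-0.5,-5.5,48,0])

```text
t: 20.3
tool_pos: [645.5, -21.0, 101.0]
ee_rot: [0.415, 3.113, 0.084]
ft_force: [1.5, -1.9, -4.5]
opening: 21.3
finger_force: 60.7
```

Run:
```python
from h import *
go([646.3,-20.8,66],2.876)
print(readout.get_state()["torque"])
```

```text
at [645.5 -21.  101. ] psi 2.8766 F [ 1.5 -1.9 -4.5]
shift [-1.  -1.4 35. ] turn 0.001
[-0.31114713 -0.27286189 -0.03174337]
```

Request:
carry_out(moves=[1,-1,-1,7,0,1,-1,-1.5,14,0,1,-1,-2,20,0,1,-1,-2,25,0,1,-1,-2.5,29,0,1,-1,-2.5,32,0,1,-1,-2.5,32,0])

```text
t: 21.0
tool_pos: [646.0, -21.9, 70.0]
ee_rot: [0.415, 3.113, 0.084]
ft_force: [1.1, -0.8, -4.1]
opening: 21.0
finger_force: 61.1
```

Request:
carry_out(moves=[1,0,0,1,0,1,0,0,2,0,1,0,0,2,0])

```text
t: 21.3
tool_pos: [646.3, -21.8, 68.6]
ee_rot: [0.415, 3.112, 0.084]
ft_force: [0.1, 0.4, -3.7]
opening: 20.8
finger_force: 61.1
```

Request:
carry_out(moves=[1,0,0,1,0,1,0,0,2,0,1,0,0,2,0])

```text
t: 21.6
tool_pos: [646.4, -21.6, 67.7]
ee_rot: [0.415, 3.111, 0.084]
ft_force: [-4.9, 1.1, 3.5]
opening: 21.1
finger_force: 62.2
```

Request:
carry_out(moves=[1,0,0,1,0,1,0,0,2,0,1,0,0,2,0])

```text
t: 21.9
tool_pos: [646.4, -21.6, 66.6]
ee_rot: [0.415, 3.11, 0.084]
ft_force: [-8.6, 0.2, 11.6]
opening: 20.8
finger_force: 63.1
```

Request:
carry_out(moves=[0.4,0,0,-0.5,0,0.2,0,0,-0.5,0,0,0,0,-0.5,0,-0.3,0,0,-0.5,0,-0.3,0,0,-0.5,0,-0.3,0,0,-0.5,0])

```text
t: 22.5
tool_pos: [646.2, -21.7, 64.9]
ee_rot: [0.415, 3.112, 0.084]
ft_force: [0.7, -0.5, 0.5]
opening: 55.2
finger_force: 0.0
```

Request:
carry_out(moves=[-0.3,0,0.5,-10,0,-0.3,0,1,-25,0,-0.3,0,2,-45,0,-0.3,0,4,-75,0,-0.3,20,6,-115,0,-0.3,60,10,-155,0,-0.3,60,10,-185,0,-0.3,60,10,-185,0])

```text
t: 23.3
tool_pos: [589.8, -5.9, 258.4]
ee_rot: [0.413, 3.102, 0.085]
ft_force: [0.4, -0.1, -0.2]
opening: 55.9
finger_force: 0.0
```

Run:
```python
from h import *
go([646.3,-20.8,66],2.876)
i=eyes.camera_info("wrist"); im=eyes.camera("wrist"); cv2.imwrite("pics/w7.png",im[:,:,::-1]); np.save("w7.npy",i["extrinsics"])
b=blobs(im,*ORANGE,500)[0]; print(rect(i,b,58))
```

```text
at [589.8  -5.9 258.4] psi 2.877 F [ 0.4 -0.1 -0.2]
shift [-57.7 -10.3 192.3] turn 0.001
[646.5 -19.5  46.1 200.5  74.9]
```

View pics/w7.png

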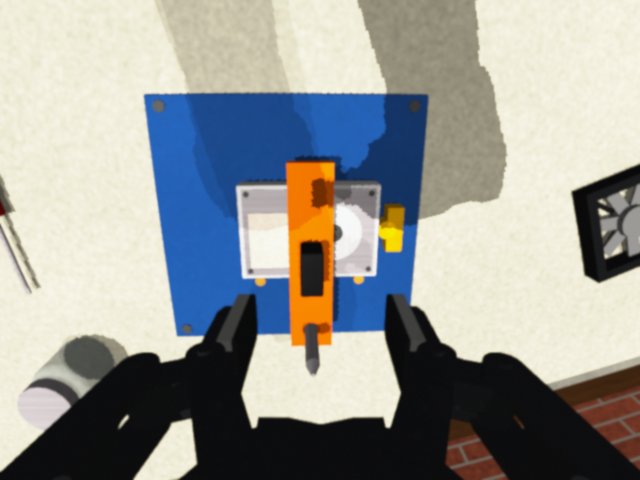

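Run:
```python
from h import *
from scipy.optimize import least_squares
i=eyes.camera_info("wrist"); i["extrinsics"]=np.load("w7.npy"); W=lambda p,z: world(i,p,z)
f=lambda l,w,t0:least_squares(lambda t:(place(t,l)-w).ravel(),t0).x
P=f(np.array([[-140,-145],[-140,145],[140,145],[140,-145]]),W([[146,94],[428,95],[411,331],[176,336]],12),[619,-32,-.26])
d=f(np.array([[-51,-73.5],[-51,73.5],[51,73.5],[51,-73.5]]),W([[236,183],[381,181],[377,276],[242,279]],38),[620,-20,-.26])
c,s=np.cos(P[2]),np.sin(P[2])
for n,q in(("drive",d),("bar",[646.5,-19.5,np.radians(74.9-90)])):
    e=np.array(q[:2])-P[:2]; print(n,c*e[0]+s*e[1],-s*e[0]+c*e[1],q[2]-P[2])
```

```text
drive -1.410016227058879 18.700624218742654 0.004422103035656599
bar 23.306579701543388 19.45511649311243 0.0034762985575338967
```

Run:
```python
from h import *
a,b=[cv2.imread(f"pics/{n}.png",0).astype(np.float32) for n in("w3","w7")]
i=eyes.camera_info("wrist"); A=np.load("w3.npy"); B=np.load("w7.npy")
def shift(x0,y0,x1,y1,z,off=(-10,-3)):   # patch of w3 matched in w7 -> world shift
    t=a[y0:y1,x0:x1]; m=12; s=b[y0+off[1]-m:y1+off[1]+m,x0+off[0]-m:x1+off[0]+m]
    r=cv2.matchTemplate(s,t,cv2.TM_CCOEFF_NORMED); _,v,_,p=cv2.minMaxLoc(r); x,y=p
    q=lambda l,c,h:0.5*(l-h)/(l-2*c+h) if 0<1 else 0
    sx=q(r[y,x-1],r[y,x],r[y,x+1]) if 0<x<2*m else 0; sy=q(r[y-1,x],r[y,x],r[y+1,x]) if 0<y<2*m else 0
    c=np.array([(x0+x1)/2,(y0+y1)/2]); d=np.array([x+sx-m+off[0],y+sy-m+off[1]])
    i["extrinsics"]=A; w0=world(i,c,z); i["extrinsics"]=B; print(round(float(v),3),d.round(2),(world(i,c+d,z)-w0).round(2))
print("drive"); shift(346,188,384,274,38); shift(256,192,284,274,38); shift(243,255,284,284,38)
print("plate"); shift(386,202,420,258,30); shift(408,88,446,125,12); shift(150,88,186,125,12); shift(400,315,425,340,12)
```

```text
drive
0.924 [-9.71 -2.78] [[-0.64  1.  ]]
0.993 [-10.66  -2.08] [[-0.09  0.07]]
0.992 [-10.45  -1.92] [[ 0.06 -0.13]]
plate
0.963 [-10.13  -2.53] [[-0.61  0.15]]
0.996 [-10.02  -2.51] [[-0.05  0.3 ]]
0.998 [-11.24  -2.11] [[0.22 0.1 ]]
0.389 [-9.21  9.  ] [[16.02 -3.22]]
```

The drive has moved less than about 0.5 mm relative to the plate, so it is still home. The bar is seated and the robot is clear.

```bash
python3 -c "
from plant import order; print(order.hand_in())"
```

```text
the job is handed in; nothing more can be done
None
```

The job is handed in: the camera check showed the drive home against both dowels and the end stop (to within about 1.5 mm), the orange bar over the rod and resting on the drive, and the gripper clear; `hand_in()` returned no verdict.

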